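# Cap a specimen jar in the ratchet press

### The arm

A 7-joint arm with a two-finger parallel gripper is mounted at the origin on the work surface. World frame = base frame: x ahead of the robot, y to its left, z up, the work surface at z = 0. Lengths are in m, angles in rad, forces in N, time in s.
With the tool pointing down it reaches from about 0.4 to 0.85 m from the base axis. Payload 4.4 kg.
Tool frame: the origin (TCP) lies midway between the tips of the shut fingers; the grasp point (between the pads) lies 19 mm behind it (arm.grasp_offset is the distance from the TCP to the grasp point, in m); z points along the fingers, y is the line along which they close (so a half turn about z gives the same grasp; the last joint's range is limited). The gripper opens to 94 mm and grips with 3 to 60 N. Pads are 16 mm wide; open, the fingers measure 119 mm over their backs; the gripper's body (75 mm by 177 mm) begins 78 mm behind the grasp point.
Start: joints at [-1.392, 0.628, 0.038, 1.517, -0.027, 0.996, -0.02], TCP at [0.158, 0.631, 0.185] pointing down, gripper open.
Joint ranges: [-3.06, 3.06], [-0.37, 2.12], [-1.25, 1.32], [0.18, 2.47], [-1.1, 4.24], [0.23, 1.98], [-2.94, 2.94]. Speed limits (rad/s): [2.57, 2.57, 3.14, 3.14, 3.14, 3.14, 3.14].

### API

Orientations are given as a rotation vector (axis times angle).
In Python, from workcell import arm, snapshot, camera_model gives the robot as it stands.
- The arm moves only by the shell command python3 -m handwheel 'ROWS' [OPENING] [FORCE]. ROWS is a JSON object of lists of equal length, an entry for each row: "linear": the shift along the tool's x, y, z in cm, a list of three; "rotation": the turn, a rotation vector about the tool's x, y, z in degrees, a list of three. In form: {"linear": [[dx, dy, dz], ...], "rotation": [[rx, ry, rz], ...]}. A call has exactly 8 rows; each row shifts and turns the commanded pose from where the row before left it, along the tool's axes as they then stand; what a row does not reach is not made up. A row lasts 1/8 s, in which the tool goes at most 62.5 mm and 10.7 degrees, less where a joint would pass 70% of its speed; a pose out of reach is approached as far as the arm can. A call with a gripper value outside its range is refused whole. OPENING is the finger opening in cm, from 0 to 9.4, set as the call begins (- or left out, the last holds). The fingers move at their own pace and stop on an object; FORCE is the grip in N (left out, the last holds). Time passes only in rows, so rows that do not move let the fingers close, or fill a call up. It gives the time, the measured TCP pose, the force, the opening and the grip force at its end, in the units of the state.
- arm.get_obs(): the state, without advancing time (a new reading comes with each control period).
- snapshot(name): name is "side" or "top"; returns the picture (400x640x3 uint8, red, green, blue); there is no depth.
- camera_model(name): a dict with "camera_matrix" (3x3 intrinsics, pixels), "k1" (the pictures are not rectified: a ray, as slopes to the right and down, at radius r is drawn at 1 + k1 r^2 times it, then the intrinsics apply), "rvec" (rotation vector, rad) and "tvec" (3), from world to camera coordinates, as OpenCV has them. Camera axes: x right, y down, z forward; pixel columns grow to the right and rows downward; lengths in m; the calibration is good to about 2 mm. A picture is of the moment at which its call begins. camera_model takes no time and is no camera call.
- arm.sign_off(): hands the job in; it is judged then, once.
The state is a dict: "t": time; "joint_positions": joint angles; "dq": joint speeds; "effort": joint torques, N m; "tcp_pos": TCP position; "orientation": TCP orientation; "wrist_force": force on the tool from outside, world axes, zero at the start; "ft_torque": the same for the moment, N m; "opening": opening from 0.0 (shut) to 1.0 (fully open); "gripper_force": force on a finger pad.
Only numpy, scipy, OpenCV 4.12 (cv2) and the standard library are available. Lean on these libraries where they do the work, as an engineer would, in place of code of your own. Each camera call takes 0.05 s, during which the arm holds its last target. There are 200 camera calls.

### The job

The lid of one of the two specimen jars is not pushed on yet: stand that jar upright in the middle of the round pad of the capping press and let go of it. Pull the press lever all the way down to its third and last notch, so that the press itself pushes the lid fully home, and let go so that the lever stays caught there by itself. Then press the release button until the lever has sprung fully back up, leaving the capped jar standing on the pad and the other jar, the dish and the slide box where they are.

Things in the scene. Friction and masses are not known exactly. Their poses are not given: they have to be found in the camera images.
- jar: Round glass jar with a paper label and a white lid standing 10 mm too high. Glass body 54 mm across, 48 mm tall (grip here, about 25 to 35 mm above the base), then a narrower neck and the lid, 50 mm across and 14.5 mm thick, its top 73 mm above the base now, 63 mm when home. 190 g. Origin: centre of the underside, z up.
- lid (a joint): How far the jar's lid has been pushed down onto the neck, m: 0 standing high, 0.010 fully home. It is a stiff push fit (about 8 N) and stays where it is pushed.
- lid_top (a point): Centre of the top of that lid.
- capped_jar: The other jar, of the same size and look, its lid already home (63 mm tall in all). Leave it. Origin: centre of the underside.
- press: White capping press fixed to the bench. Origin: on the bench under the lever's hinge; z up. The lever folds down to its -x, the button is at its +x, the hinge runs along y. Base plate 12 mm thick, x -170 to 130 mm, y +-60 mm; cheeks (x +-25, y +-34 mm, 127 mm high) hold the hinge 108 mm up; behind them a block, x 68 to 123 mm, y +-34 mm, 83 mm high.
- press_spot (a point): Centre of the top face of the round black rubber pad (70 mm across, 14 mm above the bench) on which the jar must stand; 112 mm from the hinge line towards the press's -x. Its axes are those of the press.
- press_hinge (a point): Point on the lever's hinge axis, midway between the cheeks, 108 mm above the bench. Axes as the press.
- lever (a joint): Angle of the press lever, rad: 0 up (standing upright, 93 degrees above its level end), growing as it folds down; a spring lifts it. Notches at 1.12, 1.37 and 1.62 (level, the last); end stop 1.67. Take it about 0.03 past a notch to click in. The last one takes 14 N at the bar. Arm 20 x 14 mm; a sprung rubber foot under it, 30 mm across, 112 mm from the hinge, meets the lid.
- lever_bar (a point): Centre of the round grey crossbar at the lever's end, 180 mm from the hinge, 20 mm in diameter and 120 mm long, parallel to the hinge (the press's y). Each half is free to grip or push from 10 mm beside the centre outwards, best about 36 mm off centre. Its own -x points outwards along the arm.
- release (a joint): How far the release button is pressed, m: 0 up, 0.009 fully down. From 0.005 on the lever is freed (3 to 6 N); hold it down until the lever is up, or it is caught again in a lower notch. It also bobs as the lever clicks past each notch.
- release_top (a point): Centre of the top of the round steel release button, 28 mm across, 100 mm above the bench, 95 mm from the hinge line towards the press's +x. Pressed straight down.
- dish: Small glass dish, 90 mm across, 20 mm high. Leave it. Origin: centre of the underside.
- slide_box: Flat white box of slides with a clear lid, 80 x 110 x 32 mm. Leave it. Origin: centre of the underside.
Mind the look-alikes: they are no part of the job. What is shaped like the jar but black or orange is not meant.

How it is judged:
By the outcome, as a careful person would: the job done as asked, in the order asked, and still so for the second after the job is handed in, with the robot touching nothing.
It also fails if it takes over 72 s, if anything falls off the work surface, if the arm or the gripper's body presses on something with over 40 N, if the wrist force passes 120 N, or if a joint passes its speed limit or range.

## Working session

There is one attempt and no reset: what is moved stays moved. The work goes in short steps, Python scripts to look and compute and a shell command to move; the robot and the scene stay as the last step left them, time stands still between calls to the robot, and variables do not carry over. Pictures are saved under pics/ and viewed, at most 10 in all, crops included, and the job is handed in when it is done.

```bash
mkdir -p pics
cat > h.py <<'E'
import numpy as np, cv2
from workcell import arm, snapshot, camera_model
def save(n,f):
    im=snapshot(n); cv2.imwrite(f,im[:,:,::-1]); return im
def ray(n,u,v):
    c=camera_model(n);K=np.array(c["camera_matrix"]);x=(u-K[0,2])/K[0,0];y=(v-K[1,2])/K[1,1]
    k=c["k1"];s=1.
    for _ in range(30):
        s=1/(1+k*((x*s)**2+(y*s)**2))
    R=cv2.Rodrigues(np.array(c["rvec"],float))[0];t=np.array(c["tvec"],float).ravel()
    return -R.T@t, R.T@np.array([x*s,y*s,1])
def onz(n,u,v,z):
    o,d=ray(n,u,v); return o+d*(z-o[2])/d[2]
def tri(n1,p1,n2,p2):
    o1,d1=ray(n1,*p1);o2,d2=ray(n2,*p2)
    a=np.linalg.lstsq(np.c_[d1,-d2],o2-o1,rcond=None)[0]
    P,Q=o1+d1*a[0],o2+d2*a[1]; return (P+Q)/2,np.linalg.norm(P-Q)
def proj(n,P):
    c=camera_model(n);R=cv2.Rodrigues(np.array(c["rvec"],float))[0]
    p=R@np.array(P)+np.array(c["tvec"],float).ravel();x,y=p[:2]/p[2];s=1+c["k1"]*(x*x+y*y)
    K=np.array(c["camera_matrix"]);return np.array([K[0,0]*x*s+K[0,2],K[1,1]*y*s+K[1,2]])
E
python3 - <<'E'
from h import *
save("top","pics/t0.png");save("side","pics/s0.png")
for n in("top","side"):print(n,ray(n,320,200), camera_model(n)["k1"])
o=arm.get_obs();print(o)
E
```

```text
top (array([0.39679556, 0.04663406, 1.29048998]), array([ 0.10250093,  0.00939106, -0.99471498])) -0.07240954982942421
side (array([ 0.36334224, -0.88946356,  1.31024313]), array([ 0.08691979,  0.63716251, -0.76581833])) -0.15829386484333033
{'t': 0.1, 'joint_positions': array([-1.39180403,  0.62924402,  0.03843058,  1.5182176 , -0.02701334,
        0.99628724, -0.02001531]), 'dq': array([-5.94312933e-04, -2.81096394e-03,  1.31563414e-03, -1.53717699e-03,
       -1.64847694e-05,  6.69794787e-05, -1.28645859e-03]), 'effort': array([ 3.11154974e-03, -5.50790870e+01,  1.14779513e+00, -1.87116677e+01,
       -5.20477840e-02,  1.92710676e-02,  4.07355446e-05]), 'tcp_pos': array([0.15734125, 0.63004755, 0.18406819]), 'orientation': array([-3.83549874e-01, -3.11788387e+00,  2.55425436e-03]), 'wrist_force': array([-1.13105695, -0.24957668,  0.27463868]), 'ft_torque': array([-0.00544569, -0.02306097, -0.01347738]), 'gripper_force': 0.0, 'opening': 1.0005012813573257}
```

View pics/t0.png

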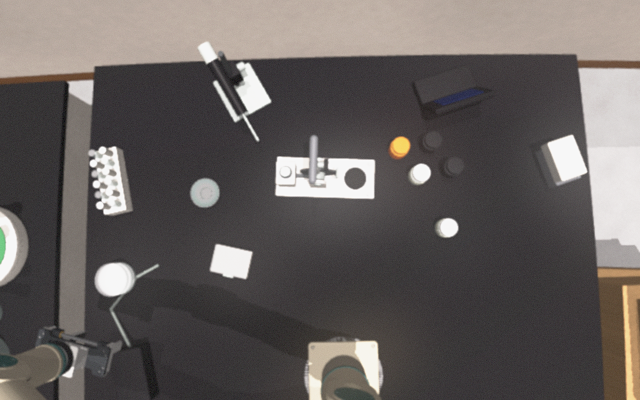

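View pics/s0.png

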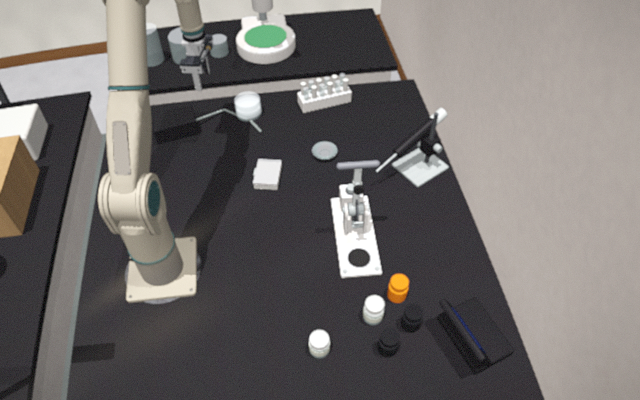

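Candidates in the top and side views:
- White jar A: top (420,174), side (374,305).
- White jar B: top (447,228), side (319,340).
- Look-alikes: orange (400,147) and black (432,141), (453,167).

The press pad is at top (355,178). I'll compare the lid heights of A and B next.

Run:
```python
from h import *
t=cv2.imread("pics/t0.png");s=cv2.imread("pics/s0.png")
a=cv2.resize(s[280:370,290:430],None,fx=5,fy=5,interpolation=cv2.INTER_CUBIC)
cv2.imwrite("pics/c1.png",a)
b=cv2.resize(t[120:260,265:475],None,fx=3.8,fy=3.8,interpolation=cv2.INTER_CUBIC)
cv2.imwrite("pics/c2.png",b)
for n,im,boxes in(("top",t,[(405,435,160,190),(432,462,214,244)]),("side",s,[(358,390,290,330),(303,335,325,362)])):
  for x0,x1,y0,y1 in boxes:
    g=im[y0:y1,x0:x1].min(2)
    for th in(120,185,210,225):
      m=(g>th).astype(np.uint8);k,l,st,ce=cv2.connectedComponentsWithStats(m)
      i=1+np.argmax(st[1:,4]) if k>1 else 0
      print(n,th,st[i][:4]+[x0,y0,0,0],ce[i]+[x0,y0],st[i][4])
```

```text
top 120 [409 163  22  22] [419.70308123 173.44257703] 357
top 185 [411 164  20  19] [420.17391304 173.09698997] 299
top 210 [412 164  18  19] [420.78599222 172.75486381] 257
top 225 [413 164  17  19] [421.18777293 172.34934498] 229
top 120 [437 218  22  20] [447.10888252 227.36676218] 349
top 185 [439 218  19  19] [448.11678832 227.22627737] 274
top 210 [440 219  18  18] [448.4048583  227.17004049] 247
top 225 [441 219  17  18] [448.61965812 227.16666667] 234
side 120 [363 294  22  30] [373.36832061 308.61832061] 524
side 185 [364 295  21  24] [373.73150685 306.07945205] 365
side 210 [365 295  19  17] [374.17460317 303.3452381 ] 252
side 225 [366 296  18  16] [374.45493562 303.40772532] 233
side 120 [308 329  23  28] [318.79166667 342.56349206] 504
side 185 [309 330  21  23] [318.57024793 340.46831956] 363
side 210 [309 330  20  18] [318.73144876 338.65724382] 283
side 225 [310 330  19  18] [318.86742424 338.53409091] 264
```

View pics/c1.png

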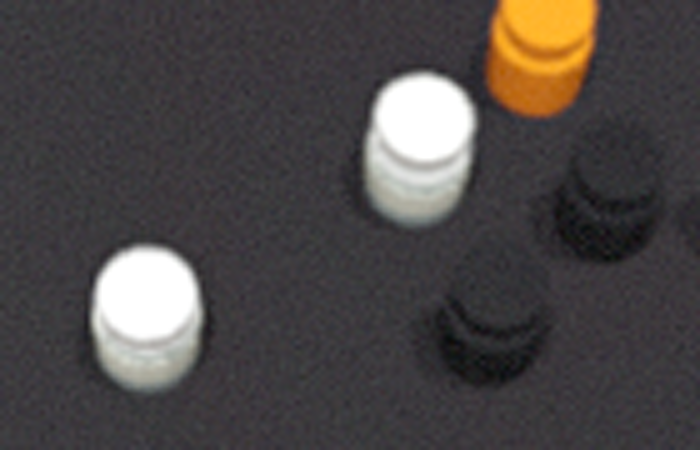

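View pics/c2.png

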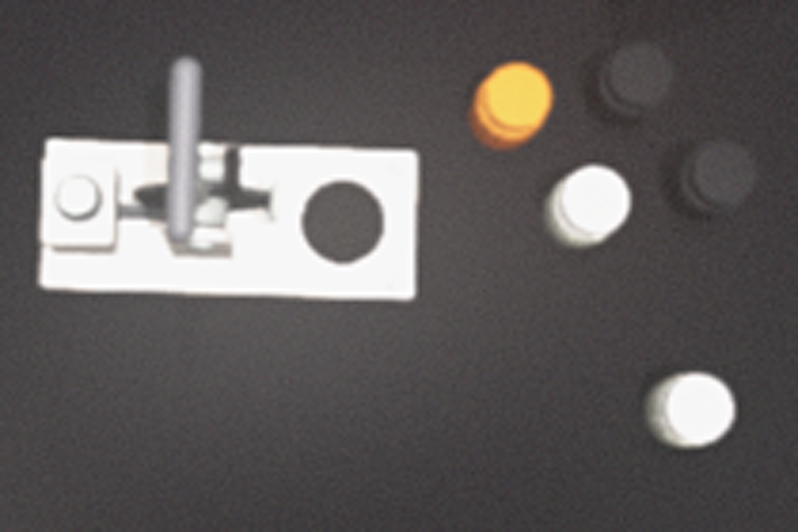

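Run:
```python
from h import *
for nm,tp,sp in(("A",(421,172.7),(374.3,302.2)),("B",(448.4,227.1),(319,336.8))):
  print(nm,tri("top",tp,"side",sp),"z63",onz("top",*tp,.063),onz("side",*sp,.063),"z73",onz("top",*tp,.073),onz("side",*sp,.073))
t=cv2.imread("pics/t0.png");s=cv2.imread("pics/s0.png")
for n,im,(x0,x1,y0,y1) in(("top",t,(343,368,166,190)),("side",s,(345,373,246,268))):
  m=(im[y0:y1,x0:x1].max(2)<130).astype(np.uint8);k,l,st,ce=cv2.connectedComponentsWithStats(m);i=1+np.argmax(st[1:,4])
  c=ce[i]+[x0,y0];print("pad",n,c,st[i],onz(n,*c,.014))
# base plate corners top view
m=(t[150:205,268:382].min(2)>170).astype(np.uint8)
r=cv2.minAreaRect(np.argwhere(cv2.morphologyEx(m,cv2.MORPH_CLOSE,np.ones((9,9))))[:,::-1].astype(np.float32)+[268,150])
b=cv2.boxPoints(r);print(r);print(np.array([onz("top",*p,.012) for p in b]))
# bar ends (crop c2): (186,62) and (181,238)
f=lambda u,v:((u+.5)/3.8-.5+265,(v+.5)/3.8-.5+120)
for p in(f(186,62),f(181,236)):print("bar",p,onz("top",*p,.288))
p=f(78,198);print("btn",onz("top",*p,.100))
```

```text
A (array([ 0.5960615 , -0.2389247 ,  0.07514439]), np.float64(0.0007281152741431713)) z63 [ 0.59768029 -0.24175165  0.063     ] [ 0.59872364 -0.23250735  0.063     ] z73 [ 0.59604374 -0.23940225  0.073     ] [ 0.59683643 -0.23777462  0.073     ]
B (array([ 0.43535094, -0.31323197,  0.06788373]), np.float64(5.851675520702743e-05)) z63 [ 0.43547558 -0.31466808  0.063     ] [ 0.43566341 -0.31096725  0.063     ] z73 [ 0.43516046 -0.31172465  0.073     ] [ 0.43508356 -0.31560545  0.073     ]
pad top [354.73573574 178.00900901] [  2   2  20  21 333] [ 0.59366607 -0.04911082  0.014     ]
pad side [358.68666667 257.43333333] [  4   3  21  18 300] [ 0.5928766  -0.05079884  0.014     ]Traceback (most recent call last):
  File "<stdin>", line 10, in <module>
cv2.error: OpenCV(4.12.0) /io/opencv/modules/imgproc/src/convhull.cpp:143: error: (-215:Assertion failed) total >= 0 && (depth == CV_32F || depth == CV_32S) in function 'convexHull'
```

Run:
```python
from h import *
t=cv2.imread("pics/t0.png")
m=(t[150:205,268:382].min(2)>170).astype(np.uint8)
r=cv2.minAreaRect((np.argwhere(cv2.morphologyEx(m,cv2.MORPH_CLOSE,np.ones((9,9))))[:,::-1]+[268,150]).astype(np.float32))
b=cv2.boxPoints(r);print(r);print(np.array([onz("top",*p,.012) for p in b]))
f=lambda u,v:((u+.5)/3.8-.5+265,(v+.5)/3.8-.5+120)
for q in((416,152),(413,298),(41,288),(47,140)):print("corner",onz("top",*f(*q),.012))
for p in(f(186,62),f(181,236)):print("bar",p,onz("top",*p,.288))
p=f(78,198);print("btn",onz("top",*p,.100))
R=cv2.Rodrigues(arm.get_obs()["orientation"])[0];print(R)
```

```text
((324.77410888671875, 173.72732543945312), (98.35823822021484, 46.820892333984375), 1.7899105548858643)
[[ 0.54516865  0.19657998  0.012     ]
 [ 0.69125157  0.19078855  0.012     ]
 [ 0.67430867 -0.11335982  0.012     ]
 [ 0.52903611 -0.10365766  0.012     ]]
corner [ 0.64994128 -0.11074584  0.012     ]
corner [ 0.53089831 -0.10408188  0.012     ]
corner [0.54565358 0.19493651 0.012     ]
corner [0.66692402 0.18897043 0.012     ]
bar (313.57894736842104, 135.94736842105263) [0.65737889 0.06845053 0.288     ]
bar (312.2631578947368, 181.73684210526315) [0.54466407 0.07377994 0.288     ]
btn [0.60316984 0.15609877 0.1       ]
[[-9.70185269e-01  2.42364153e-01 -4.01942208e-04]
 [ 2.42364487e-01  9.70183967e-01 -1.58900736e-03]
 [ 4.83946307e-06 -1.63904805e-03 -9.99998657e-01]]
```

Jar A is the open one: its lid top triangulates at about 75 mm against about 68 mm for B, and the neck gap is visible. It stands at (0.596,-0.2385). The pad is at (0.593,-0.050), the press +x axis is about (0.052,0.9986), and the button position agrees with that. I'll lift and turn first.

```bash
cat >> h.py <<'E'
PX=np.array([.052,.9986,0]);PY=np.array([-.9986,.052,0]);PAD=np.array([.5933,-.050,.014]);HINGE=PAD*[1,1,0]+.112*PX+[0,0,.108]
RT=np.c_[PX,-PY,[0,0,-1]]
def to(P,R=RT):
    o=arm.get_obs();C=cv2.Rodrigues(o["orientation"])[0]
    print("shift cm",np.round(C.T@(np.array(P)-o["tcp_pos"])*100,2),"rot deg",np.round(np.degrees(cv2.Rodrigues(C.T@R)[0].ravel()),2))
E
python3 -m handwheel '{"linear":[[0,0,-2],[0,0,-2],[0,0,-2],[0,0,-2],[0,0,-2],[0,0,-2],[0,0,-2],[0,0,-2]],"rotation":[[0,0,9.9],[0,0,9.9],[0,0,9.9],[0,0,9.9],[0,0,9.9],[0,0,9.9],[0,0,9.9],[0,0,9.9]]}' 7.5 20
python3 -c "
from h import *
to([.5962,-.2385,.15])"
```

```text
t: 1.1
tcp_pos: [0.1573, 0.6303, 0.345]
orientation: [2.289, 2.151, -0.001]
wrist_force: [-0.1, -0.1, 0.5]
opening: 0.796
gripper_force: 0.0
shift cm [-83.98  49.19  19.57] rot deg [-0.02  0.06 -0.57]
```

```bash
Z='no'
python3 -m handwheel '{"linear":[[-4,2.3,0],[-4,2.3,0],[-4,2.3,0],[-4,2.3,0],[-4,2.3,0],[-4,2.3,0],[-4,2.3,0],[-4,2.3,0]],"rotation":[[0,0,0],[0,0,0],[0,0,0],[0,0,0],[0,0,0],[0,0,0],[0,0,0],[0,0,0]]}'
python3 -m handwheel '{"linear":[[-4,2.3,0],[-4,2.3,0],[-4,2.3,0],[-4,2.3,0],[-4,2.3,0],[-4,2.3,0],[-4,2.3,0],[-4,2.3,0]],"rotation":[[0,0,0],[0,0,0],[0,0,0],[0,0,0],[0,0,0],[0,0,0],[0,0,0],[0,0,0]]}'
python3 -c "
from h import *
to([.5962,-.2385,.15])"
```

```text
t: 2.1
tcp_pos: [0.3235, 0.2992, 0.3447]
orientation: [-2.283, -2.158, 0.0]
wrist_force: [0.7, 0.4, -0.1]
opening: 0.795
gripper_force: 0.0
t: 3.1
tcp_pos: [0.4892, -0.0301, 0.3446]
orientation: [-2.282, -2.158, 0.0]
wrist_force: [0.5, 1.2, 0.5]
opening: 0.799
gripper_force: 0.0
shift cm [-20.21  11.86  19.45] rot deg [-0.03 -0.02 -0.22]
```

```bash
python3 -m handwheel '{"linear":[[-3.4,2,1.5],[-3.4,2,2],[-3.4,2,2.5],[-3.4,2,2.5],[-3.4,2,2.5],[-3.2,1.9,2.5],[0,0,2.5],[0,0,2]],"rotation":[[0,0,0],[0,0,0],[0,0,0],[0,0,0],[0,0,0],[0,0,0],[0,0,0],[0,0,0]]}'
python3 - <<'E'
from h import *
im=save("side","pics/s1.png");t=save("top","pics/t1.png")
a=cv2.resize(im[200:370,270:470],None,fx=3.5,fy=3.5,interpolation=cv2.INTER_CUBIC);cv2.imwrite("pics/c3.png",a)
to([.5962,-.2385,.011])
E
```

```text
t: 4.1
tcp_pos: [0.5956, -0.2377, 0.1629]
orientation: [-2.283, -2.155, 0.002]
wrist_force: [0.3, 0.8, 0.8]
opening: 0.796
gripper_force: 0.0
shift cm [-0.24  0.26 15.1 ] rot deg [-0.3  -0.11 -0.26]
```

View pics/c3.png

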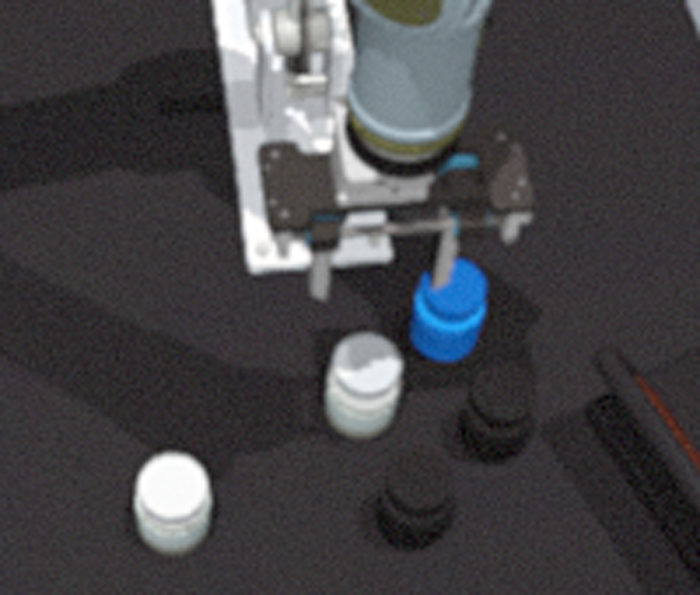

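The crop shows the hand over jar A, whose raised lid is at crop (365,365). The orange jar appears blue because the red and blue channels are swapped in the saved picture, and it clears the fingers. I'll descend and grip.

```bash
python3 -m handwheel '{"linear":[[0,0.1,1.5],[0,0,2.5],[0,0,2.5],[0,0,2.5],[0,0,2.5],[0,0,2],[0,0,1.2],[0,0,0.4]],"rotation":[[0,0,0],[0,0,0],[0,0,0],[0,0,0],[0,0,0],[0,0,0],[0,0,0],[0,0,0]]}'
python3 -c "
from h import *
to([.5962,-.2385,.011])"
python3 -m handwheel '{"linear":[[0,0,0],[0,0,0],[0,0,0],[0,0,0],[0,0,0],[0,0,0],[0,0,0],[0,0,0]],"rotation":[[0,0,0],[0,0,0],[0,0,0],[0,0,0],[0,0,0],[0,0,0],[0,0,0],[0,0,0]]}' 4 20
python3 -c "
from h import *
to([.5962,-.2385,.011])"
```

```text
t: 5.2
tcp_pos: [0.5973, -0.2375, 0.0134]
orientation: [-2.283, -2.158, 0.0]
wrist_force: [0.4, 0.1, -0.4]
opening: 0.795
gripper_force: 0.0
shift cm [-0.11 -0.1   0.24] rot deg [-0.02 -0.   -0.25]
t: 6.2
tcp_pos: [0.5975, -0.2377, 0.0145]
orientation: [2.283, 2.158, 0.0]
wrist_force: [-0.7, 0.3, 5.7]
opening: 0.567
gripper_force: 20.0
shift cm [-0.09 -0.12  0.35] rot deg [ 0.03  0.01 -0.25]
```

```bash
python3 -m handwheel '{"linear":[[0,0,-0.7],[0,0,-1.5],[0,0,-1.5],[0,0,-1.5],[0,0,-1.5],[0,0,-1],[0,0,0],[0,0,0]],"rotation":[[0,0,0],[0,0,0],[0,0,0],[0,0,0],[0,0,0],[0,0,0],[0,0,0],[0,0,0]]}'
python3 -c "
from h import *
to(PAD+[0,.0005,.0145])"
```

```text
t: 7.2
tcp_pos: [0.597, -0.2372, 0.0904]
orientation: [-2.282, -2.157, 0.0]
wrist_force: [-0.6, -0.2, -1.9]
opening: 0.566
gripper_force: 20.0
shift cm [18.72 -1.42  6.2 ] rot deg [-0.05 -0.03 -0.24]
```

```bash
python3 -m handwheel '{"linear":[[1.5,-0.2,0],[2.5,-0.2,0],[3.5,-0.2,0],[3.5,-0.2,0],[3.2,-0.2,0],[2.5,-0.2,0],[1.5,-0.2,0],[0.5,0,0]],"rotation":[[0,0,0],[0,0,0],[0,0,0],[0,0,-0.2],[0,0,0],[0,0,0],[0,0,0],[0,0,0]]}'
python3 -m handwheel '{"linear":[[0,0,0.5],[0,0,1],[0,0,1],[0,0,1],[0,0,0.8],[0,0,0.5],[0,0,0],[0,0,0]],"rotation":[[0,0,0],[0,0,0],[0,0,0],[0,0,0],[0,0,0],[0,0,0],[0,0,0],[0,0,0]]}'
python3 - <<'E'
from h import *
to(PAD+[0,.0005,.0145])
im=save("side","pics/s2.png");t=save("top","pics/t2.png")
a=np.hstack([cv2.resize(q,None,fx=4,fy=4,interpolation=cv2.INTER_CUBIC) for q in(im[195:295,310:400,::-1],t[130:230,300:400,::-1])]);cv2.imwrite("pics/c4.png",a)
print(proj("side",PAD),proj("top",PAD))
E
```

```text
t: 8.2
tcp_pos: [0.5933, -0.0486, 0.0906]
orientation: [-2.277, -2.163, 0.0]
wrist_force: [-0.4, 0.3, -2.8]
opening: 0.569
gripper_force: 20.0
t: 9.2
tcp_pos: [0.5939, -0.0501, 0.0431]
orientation: [2.279, 2.162, 0.001]
wrist_force: [0.4, -0.3, -2.7]
opening: 0.57
gripper_force: 20.0
shift cm [ 0.05 -0.06  1.46] rot deg [ 0.03  0.   -0.04]
[358.77500739 257.1959382 ] [355.029614   178.12073823]
```

View pics/c4.png

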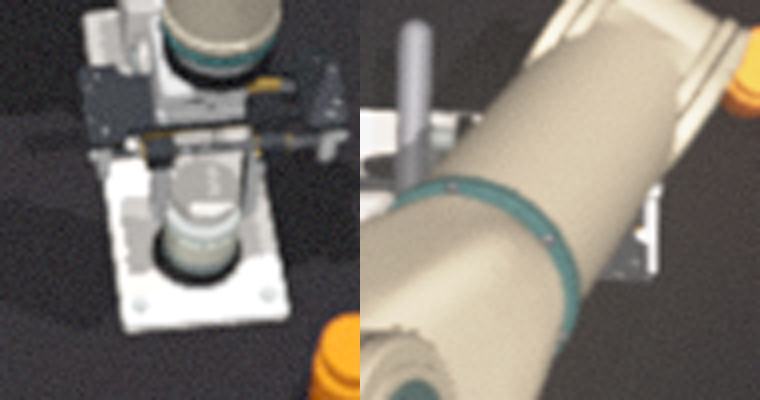

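The jar is held upright and centred above the pad: the jar's body is at crop x≈203 and the pad at x≈198. Its height above the pad explains that offset. I'll lower it gently.

```bash
python3 -m handwheel '{"linear":[[0,-0.05,0.4],[0,0,0.4],[0,0,0.3],[0,0,0.2],[0,0,0.1],[0,0,0.05],[0,0,0],[0,0,0]],"rotation":[[0,0,0],[0,0,0],[0,0,0],[0,0,0],[0,0,0],[0,0,0],[0,0,0],[0,0,0]]}'
python3 -c "
from h import *
to(PAD+[0,.0005,.0145])"
```

```text
t: 10.3
tcp_pos: [0.5931, -0.05, 0.0285]
orientation: [-2.279, -2.162, -0.0]
wrist_force: [-0.5, 0.6, 1.0]
opening: 0.567
gripper_force: 20.0
shift cm [0.05 0.02 0.  ] rot deg [-0.   -0.   -0.04]
```

```bash
python3 -m handwheel '{"linear":[[0,0,0],[0,0,0],[0,0,0],[0,0,0],[0,0,0],[0,0,-0.5],[0,0,-1],[0,0,-1.5]],"rotation":[[0,0,0],[0,0,0],[0,0,0],[0,0,0],[0,0,0],[0,0,0],[0,0,0],[0,0,0]]}' 7.5
python3 -m handwheel '{"linear":[[0,0,-2],[-2,0,-3],[-4,0,-4],[-4,0,-4],[-4,0,-4],[-3,0,-4],[-2,0,-4],[0,0,-3]],"rotation":[[0,0,0],[0,0,0],[0,0,0],[0,0,0],[0,0,0],[0,0,0],[0,0,0],[0,0,0]]}' 0
python3 - <<'E'
from h import *
im=save("side","pics/s2.png");t=save("top","pics/t3.png")
a=np.hstack([cv2.resize(q,None,fx=4,fy=4,interpolation=cv2.INTER_CUBIC) for q in(im[195:295,310:400,::-1],t[130:230,300:400,::-1])]);cv2.imwrite("pics/c5.png",a)
T=PAD+[0,0,.073];print(proj("side",PAD),proj("top",PAD),proj("side",T),proj("top",T))
E
```

```text
t: 11.3
tcp_pos: [0.593, -0.05, 0.0592]
orientation: [-2.279, -2.162, 0.0]
wrist_force: [0.9, 0.6, 0.9]
opening: 0.799
gripper_force: 0.0
t: 12.3
tcp_pos: [0.5821, -0.2427, 0.3417]
orientation: [2.282, 2.155, -0.0]
wrist_force: [0.5, -1.1, 0.3]
opening: 0.014
gripper_force: 0.0
[358.77500739 257.1959382 ] [355.029614   178.12073823] [360.08214733 243.1351026 ] [356.82182866 174.2353297 ]
```

View pics/c5.png

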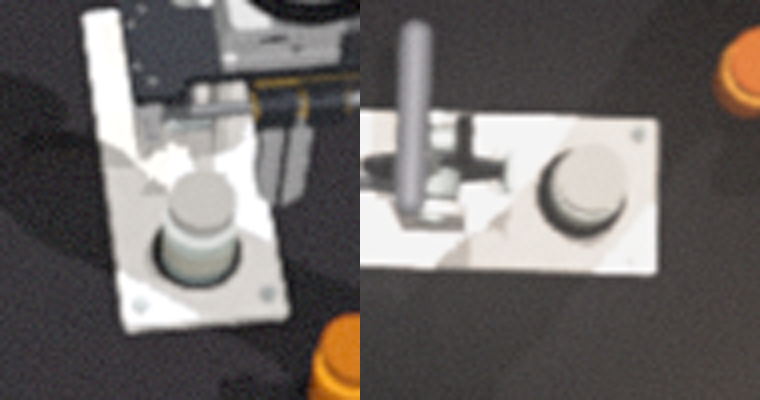

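The jar stands centred on the pad: its lid is at top (357,175) and side (360,243), and I expected (356.8,174.2) and (360.1,243.1). Next I'll grip the robot-side half of the bar from above and follow the arc.

```bash
cat >> h.py <<'E'
RL=np.c_[PY,PX,[0,0,-1]]
def bar(th,off=.036):
    e=np.radians(93)-th
    return HINGE+.18*(-np.cos(e)*PX+np.array([0,0,np.sin(e)]))+off*PY
E
python3 -m handwheel '{"linear":[[0,0,-0.4],[0,0,-0.4],[0,0,-0.4],[0,0,-0.4],[0,0,-0.4],[0,0,0],[0,0,0],[0,0,0]],"rotation":[[0,0,-10.5],[0,0,-10.5],[0,0,-10.5],[0,0,-10.5],[0,0,-10.5],[0,0,-10.5],[0,0,-10.5],[0,0,-10.5]]}' 5
python3 -c "
from h import *
to(bar(0)+[0,0,.05],RL)"
```

```text
t: 13.4
tcp_pos: [0.5825, -0.2391, 0.3578]
orientation: [-0.237, -3.131, -0.0]
wrist_force: [-0.1, -0.4, 0.5]
opening: 0.532
gripper_force: 0.0
shift cm [ 6.56 30.58  2.02] rot deg [ 0.02 -0.08 -5.68]
```

```bash
python3 -m handwheel '{"linear":[[0,0,0],[0.5,4.4,0],[0.5,4.5,0],[0.5,4.5,0.4],[0.5,4.5,0.4],[0.5,4.5,0.4],[0.5,4.5,0.4],[0.5,4.2,0.4]],"rotation":[[0,0,-5.7],[0,0,0],[0,0,0],[0,0,0],[0,0,0],[0,0,0],[0,0,0],[0,0,0]]}' 5
python3 - <<'E'
from h import *
to(bar(0)-[0,0,.019],RL)
# bar as seen before (t3) : angle/pos check
t=cv2.imread("pics/t3.png");print(proj("top",bar(0,.06)),proj("top",bar(0,-.06)))
im=save("side","pics/s3.png")
print(proj("side",bar(0,.06)),proj("side",bar(0,-.06)))
cv2.imwrite("pics/c6.png",cv2.resize(im[110:230,290:430,::-1],None,fx=4.5,fy=4.5,interpolation=cv2.INTER_CUBIC))
E
```

```text
t: 14.4
tcp_pos: [0.5651, 0.0747, 0.3378]
orientation: [-0.09, -3.139, 0.0]
wrist_force: [0.8, 0.6, -0.6]
opening: 0.533
gripper_force: 0.0
shift cm [ 0.13 -0.16  6.91] rot deg [-0.01 -0.06 -0.29]
[312.05984578 183.80099518] [313.69595756 135.11001694]
[335.90913067 166.10472751] [379.26995397 163.0631646 ]
```

View pics/c6.png

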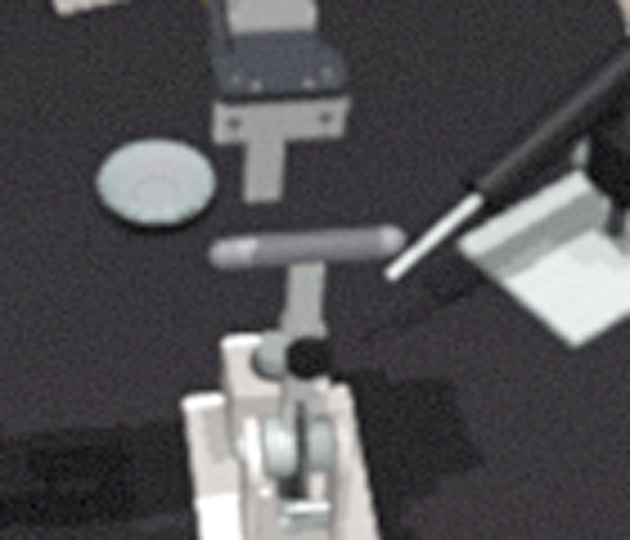

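The bar's ends are at side (337,167) and (380,163), as the model predicts, and the finger is over its robot-side half. I'll descend and grip it.

```bash
python3 -m handwheel '{"linear":[[0.1,-0.15,1],[0,0,1.5],[0,0,1.5],[0,0,1.5],[0,0,1],[0,0,0.4],[0,0,0],[0,0,0]],"rotation":[[0,0,0],[0,0,0],[0,0,0],[0,0,0],[0,0,0],[0,0,0],[0,0,0],[0,0,0]]}' 5
python3 -m handwheel '{"linear":[[0,0,0],[0,0,0],[0,0,0],[0,0,0],[0,0,0],[0,0,0],[0,0,0],[0,0,0]],"rotation":[[0,0,0],[0,0,0],[0,0,0],[0,0,0],[0,0,0],[0,0,0],[0,0,0],[0,0,0]]}' 1.5 40
python3 - <<'E'
from h import *
to(bar(0)-[0,0,.019],RL)
P=np.array([bar(x) for x in np.linspace(0,1.655,33)])
d=np.diff(P,axis=0)*100
print(np.round(np.c_[d@PX,-d[:,2]],2).tolist())
E
```

```text
t: 15.45
tcp_pos: [0.5655, 0.0714, 0.2698]
orientation: [0.091, 3.139, 0.0]
wrist_force: [-0.2, 0.8, -0.3]
opening: 0.537
gripper_force: 0.0
t: 16.45
tcp_pos: [0.5652, 0.0715, 0.2694]
orientation: [0.091, 3.14, 0.0]
wrist_force: [-0.6, 1.2, 1.4]
opening: 0.183
gripper_force: 39.2
shift cm [0.16 0.15 0.07] rot deg [ 0.02  0.01 -0.34]
[[-0.93, -0.02], [-0.93, 0.02], [-0.93, 0.07], [-0.92, 0.12], [-0.92, 0.17], [-0.91, 0.21], [-0.89, 0.26], [-0.88, 0.31], [-0.86, 0.35], [-0.84, 0.4], [-0.82, 0.44], [-0.8, 0.48], [-0.77, 0.52], [-0.74, 0.56], [-0.71, 0.6], [-0.68, 0.63], [-0.65, 0.67], [-0.61, 0.7], [-0.58, 0.73], [-0.54, 0.76], [-0.5, 0.79], [-0.46, 0.81], [-0.41, 0.83], [-0.37, 0.85], [-0.32, 0.87], [-0.28, 0.89], [-0.23, 0.9], [-0.19, 0.91], [-0.14, 0.92], [-0.09, 0.93], [-0.04, 0.93], [0.01, 0.93]]
```

```bash
python3 -m handwheel '{"linear":[[0,-0.93,-0.02],[0,-0.93,0.02],[0,-0.93,0.07],[0,-0.92,0.12],[0,-0.92,0.17],[0,-0.91,0.21],[0,-0.89,0.26],[0,-0.88,0.31]],"rotation":[[0,0,0],[0,0,0],[0,0,0],[0,0,0],[0,0,0],[0,0,0],[0,0,0],[0,0,0]]}'
python3 - <<'E'
from h import *
to(bar(1.655/4)-[0,0,.019],RL); o=arm.get_obs();print(o["wrist_force"],o["opening"])
E
```

```text
t: 17.45
tcp_pos: [0.5611, -0.005, 0.2596]
orientation: [0.094, 3.138, -0.004]
wrist_force: [-1.6, -2.2, 8.8]
opening: 0.16
gripper_force: 9.2
shift cm [0.15 0.51 0.22] rot deg [-0.14  0.12 -0.46]
[-1.61072154 -2.19208524  8.75673297] 0.16012412802908446
```

Run:
```python
from h import *
o=arm.get_obs();print(o["ft_torque"])
im=save("side","pics/s4.png");t=save("top","pics/t4.png")
cv2.imwrite("pics/c7.png",np.hstack([cv2.resize(q,None,fx=4,fy=4,interpolation=cv2.INTER_CUBIC) for q in(im[130:255,300:400,::-1],t[115:240,290:390,::-1])]))
for th in(.2,.3,.41,.5): print(th,proj("side",bar(th,.06)),proj("side",bar(th,-.06)),proj("top",bar(th,-.06)))
```

```text
[-0.29775146  0.52558352 -0.05208622]
0.2 [337.39298851 176.15410774] [381.42423333 172.99845378] [328.40476675 135.68300671]
0.3 [338.11911241 181.88732135] [382.42067214 178.67316498] [335.59380507 136.24607747]
0.41 [338.88951763 188.633809  ] [383.43064807 185.35559664] [343.20361137 137.06335417]
0.5 [339.48861864 194.42578002] [384.17711659 191.09629308] [349.10790252 137.87384853]
```

View pics/c7.png

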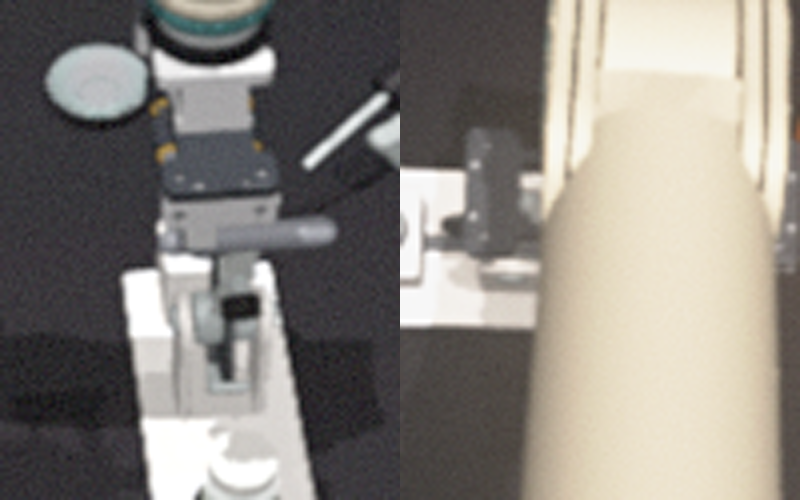

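Run:
```python
from h import *
o=arm.get_obs();p=o["tcp_pos"]
for d in(.008,.020): 
  for z in (0,.019,.04): print(d,z,proj("side",p-[0,d,-z]).round(1))
im=cv2.imread("pics/s4.png")
for u in(341,343,345,347,349,351,353,356,360,370,380):print(u,im[174:204,u].mean(1).astype(int).tolist())
```

```text
0.008 0 [349.  196.4]
0.008 0.019 [349.3 191.8]
0.008 0.04 [349.6 186.5]
0.02 0 [349.8 199.8]
0.02 0.019 [350.1 195.2]
0.02 0.04 [350.4 189.9]
341 [80, 81, 76, 60, 61, 100, 140, 162, 160, 155, 155, 174, 191, 194, 171, 167, 159, 146, 129, 183, 238, 241, 228, 208, 174, 161, 164, 166, 166, 171]
343 [97, 89, 84, 86, 61, 44, 92, 150, 154, 132, 132, 153, 153, 144, 158, 174, 170, 146, 119, 155, 233, 255, 255, 255, 218, 189, 186, 192, 188, 180]
345 [119, 102, 90, 91, 60, 49, 93, 152, 147, 111, 124, 153, 151, 126, 114, 108, 119, 106, 96, 164, 246, 255, 255, 255, 213, 184, 186, 187, 184, 192]
347 [84, 85, 91, 91, 60, 44, 100, 151, 160, 154, 156, 157, 158, 159, 162, 158, 156, 149, 115, 150, 235, 255, 255, 255, 211, 184, 191, 194, 186, 172]
349 [86, 104, 143, 114, 58, 54, 104, 155, 159, 158, 153, 158, 156, 155, 155, 158, 157, 152, 120, 88, 181, 255, 255, 254, 205, 188, 194, 188, 174, 159]
351 [86, 87, 96, 87, 52, 59, 113, 153, 156, 157, 157, 157, 159, 155, 154, 157, 157, 152, 112, 99, 157, 235, 255, 245, 200, 182, 183, 180, 163, 156]
353 [87, 86, 84, 81, 51, 63, 122, 156, 156, 158, 158, 156, 154, 154, 152, 153, 151, 142, 107, 72, 68, 102, 101, 86, 69, 71, 66, 82, 98, 120]
356 [81, 84, 87, 65, 46, 80, 140, 158, 158, 155, 158, 158, 147, 135, 140, 138, 130, 118, 97, 98, 130, 137, 141, 142, 148, 146, 142, 135, 138, 123]
360 [88, 95, 93, 61, 44, 90, 152, 160, 157, 156, 157, 152, 144, 136, 142, 134, 124, 110, 105, 128, 140, 141, 143, 139, 144, 156, 159, 159, 153, 95]
370 [57, 59, 58, 52, 75, 91, 90, 66, 56, 51, 65, 114, 134, 143, 139, 129, 119, 98, 67, 57, 60, 57, 41, 53, 60, 53, 53, 52, 47, 45]
380 [55, 50, 53, 57, 52, 46, 48, 35, 37, 65, 105, 125, 152, 171, 170, 154, 120, 78, 57, 57, 56, 54, 52, 60, 59, 53, 60, 58, 57, 56]
```

Run:
```python
from h import *
p=np.array([.5651,.0747,.3378])
for d in(.027,.037): 
  for z in (0,.019): print(d,z,proj("side",p-[0,d,-z]).round(1))
im=cv2.imread("pics/s3.png")
for u in(345,348,351):print(u,im[138:172,u].mean(1).astype(int).tolist())
p=np.array([.5931,-.05,.0592])
```

```text
0.027 0 [347.4 159.1]
0.027 0.019 [347.6 154. ]
0.037 0 [348.1 161.8]
0.037 0.019 [348.3 156.7]
345 [156, 157, 155, 140, 136, 139, 142, 143, 146, 150, 151, 156, 152, 158, 161, 158, 134, 81, 55, 57, 58, 50, 50, 65, 117, 178, 201, 186, 164, 145, 118, 85, 58, 63]
348 [155, 154, 155, 152, 159, 153, 157, 157, 155, 158, 157, 156, 155, 156, 159, 154, 120, 68, 55, 54, 57, 52, 52, 71, 116, 135, 145, 139, 129, 114, 95, 70, 57, 56]
351 [153, 157, 159, 160, 160, 160, 155, 153, 156, 155, 151, 152, 147, 146, 147, 139, 103, 60, 55, 59, 56, 54, 49, 71, 118, 134, 142, 138, 124, 113, 94, 64, 50, 54]
```

```bash
python3 -m handwheel '{"linear":[[0,0,0],[0,0,-0.5],[0,0,-1],[0,0,-2],[0,1,-2],[0,2,-1],[0,2,0],[0,2.2,0]],"rotation":[[0,0,0],[0,0,0],[0,0,0],[0,0,0],[0,0,0],[0,0,0],[0,0,0],[0,0,0]]}' 5
python3 - <<'E'
from h import *
print(arm.grasp_offset)
to(bar(0)-[0,0,.037],RL)
im=save("side","pics/s5.png")
for u in(370,375,380):print(u,im[150:200,u].mean(1).astype(int).tolist())
print(proj("side",bar(0,-.06)))
E
```

```text
t: 18.55
tcp_pos: [0.5648, 0.071, 0.3227]
orientation: [-0.091, -3.14, 0.001]
wrist_force: [-0.9, 0.3, 0.2]
opening: 0.529
gripper_force: 0.0
0.0188
shift cm [0.13 0.2  7.2 ] rot deg [-0.03 -0.03 -0.34]
370 [47, 57, 55, 58, 59, 50, 58, 50, 54, 50, 81, 123, 136, 142, 133, 122, 110, 92, 66, 54, 56, 54, 57, 57, 49, 54, 59, 57, 59, 55, 56, 55, 55, 60, 55, 57, 54, 54, 57, 61, 54, 63, 56, 46, 32, 49, 38, 38, 37, 40]
375 [56, 53, 51, 59, 53, 55, 54, 54, 55, 65, 102, 153, 196, 195, 170, 144, 111, 71, 57, 71, 103, 94, 53, 51, 56, 59, 58, 51, 59, 54, 55, 52, 51, 50, 53, 52, 52, 58, 60, 57, 61, 51, 59, 58, 49, 45, 43, 36, 42, 38]
380 [54, 54, 53, 56, 56, 57, 57, 52, 55, 58, 47, 51, 75, 75, 66, 115, 202, 236, 220, 160, 83, 48, 52, 59, 50, 57, 56, 54, 52, 49, 54, 41, 44, 56, 57, 59, 53, 56, 60, 59, 58, 56, 55, 59, 62, 53, 39, 35, 40, 40]
[379.26995397 163.0631646 ]
```

```bash
python3 -m handwheel '{"linear":[[0,0.1,1],[0,0,1.5],[0,0,1.5],[0,0,1.5],[0,0,1],[0,0,0.5],[0,0,0.2],[0,0,0]],"rotation":[[0,0,0],[0,0,0],[0,0,0],[0,0,0],[0,0,0],[0,0,0],[0,0,0],[0,0,0]]}' 5
python3 -m handwheel '{"linear":[[0,0,0],[0,0,0],[0,0,0],[0,0,0],[0,0,0],[0,0,0],[0,0,0],[0,0,0]],"rotation":[[0,0,0],[0,0,0],[0,0,0],[0,0,0],[0,0,0],[0,0,0],[0,0,0],[0,0,0]]}' 1.5 30
python3 - <<'E'
from h import *
to(bar(0)-[0,0,.037],RL)
def pose(th,k=.45,g=.037):
    a=-k*th; R=RL@cv2.Rodrigues(np.array([a,0,0]))[0]
    return bar(th)+R[:,2]*g,R
T=np.linspace(0,1.665,33)
for i in range(32):
    p,R=pose(T[i]);q,S=pose(T[i+1]);d=R.T@(q-p)*100
    print(i,np.round(d[1:],2))
print(np.degrees(.45*1.665/32))
E
```

```text
t: 19.6
tcp_pos: [0.5653, 0.0713, 0.2512]
orientation: [0.091, 3.14, 0.0]
wrist_force: [-0.2, -0.6, 0.0]
opening: 0.532
gripper_force: 0.0
t: 20.6
tcp_pos: [0.5652, 0.0715, 0.2511]
orientation: [0.091, 3.14, 0.0]
wrist_force: [0.1, 1.5, 1.8]
opening: 0.202
gripper_force: 30.0
shift cm [0.16 0.16 0.03] rot deg [ 0.02  0.01 -0.34]
0 [-0.85 -0.03]
1 [-0.85  0.  ]
2 [-0.85  0.03]
3 [-0.85  0.05]
4 [-0.85  0.08]
5 [-0.84  0.11]
6 [-0.84  0.13]
7 [-0.84  0.16]
8 [-0.83  0.19]
9 [-0.82  0.21]
10 [-0.82  0.24]
11 [-0.81  0.27]
12 [-0.8   0.29]
13 [-0.79  0.32]
14 [-0.78  0.34]
15 [-0.77  0.37]
16 [-0.76  0.39]
17 [-0.75  0.41]
18 [-0.74  0.44]
19 [-0.73  0.46]
20 [-0.71  0.49]
21 [-0.7   0.51]
22 [-0.68  0.53]
23 [-0.67  0.55]
24 [-0.65  0.57]
25 [-0.64  0.59]
26 [-0.62  0.61]
27 [-0.6   0.63]
28 [-0.58  0.65]
29 [-0.56  0.67]
30 [-0.54  0.69]
31 [-0.52  0.71]
1.3415269625055293
```

The opening now reads 19 mm, so the bar is properly between the pads. I'll follow the arc with a growing tilt.

```bash
python3 -m handwheel '{"linear":[[0,-0.85,-0.03],[0,-0.85,0],[0,-0.85,0.03],[0,-0.85,0.05],[0,-0.85,0.08],[0,-0.84,0.11],[0,-0.84,0.13],[0,-0.84,0.16]],"rotation":[[-1.34,0,0],[-1.34,0,0],[-1.34,0,0],[-1.34,0,0],[-1.34,0,0],[-1.34,0,0],[-1.34,0,0],[-1.34,0,0]]}'
cat >> h.py <<'E'
def pose(th,k=.45,g=.037):
    a=-k*th; R=RL@cv2.Rodrigues(np.array([a,0,0]))[0]
    return bar(th)+R[:,2]*g,R
E
python3 -c "
from h import *
to(*pose(1.665/4))"
```

```text
t: 21.6
tcp_pos: [0.5614, 0.0061, 0.2407]
orientation: [0.089, 3.12, 0.298]
wrist_force: [-1.4, 2.6, 3.4]
opening: 0.203
gripper_force: 30.0
shift cm [0.12 0.03 0.09] rot deg [ 0.18  0.07 -0.3 ]
```

Tracking is good, so I'll continue.

```bash
python3 -m handwheel '{"linear":[[0,-0.83,0.19],[0,-0.82,0.21],[0,-0.82,0.24],[0,-0.81,0.27],[0,-0.8,0.29],[0,-0.79,0.32],[0,-0.78,0.34],[0,-0.77,0.37]],"rotation":[[-1.34,0,0],[-1.34,0,0],[-1.34,0,0],[-1.34,0,0],[-1.34,0,0],[-1.34,0,0],[-1.34,0,0],[-1.34,0,0]]}'
python3 -c "
from h import *
to(*pose(1.665/2))"
```

```text
t: 22.6
tcp_pos: [0.5578, -0.0499, 0.2022]
orientation: [0.088, 3.075, 0.587]
wrist_force: [-0.6, 2.7, 4.3]
opening: 0.201
gripper_force: 30.0
shift cm [0.05 0.04 0.09] rot deg [ 0.14  0.09 -0.29]
```

```bash
python3 -m handwheel '{"linear":[[0,-0.76,0.39],[0,-0.75,0.41],[0,-0.74,0.44],[0,-0.73,0.46],[0,-0.71,0.49],[0,-0.7,0.51],[0,-0.68,0.53],[0,-0.67,0.55]],"rotation":[[-1.34,0,0],[-1.34,0,0],[-1.34,0,0],[-1.34,0,0],[-1.34,0,0],[-1.34,0,0],[-1.34,0,0],[-1.34,0,0]]}'
python3 -c "
from h import *
to(*pose(1.665*.75))"
```

```text
t: 23.6
tcp_pos: [0.5556, -0.0852, 0.1427]
orientation: [0.087, 3.001, 0.87]
wrist_force: [-1.1, 2.1, 5.7]
opening: 0.207
gripper_force: 30.0
shift cm [0.02 0.1  0.09] rot deg [ 0.12  0.14 -0.28]
```

```bash
python3 -m handwheel '{"linear":[[0,-0.65,0.57],[0,-0.64,0.59],[0,-0.62,0.61],[0,-0.6,0.63],[0,-0.58,0.65],[0,-0.56,0.67],[0,-0.54,0.69],[0,-0.52,0.71]],"rotation":[[-1.34,0,0],[-1.34,0,0],[-1.34,0,0],[-1.34,0,0],[-1.34,0,0],[-1.34,0,0],[-1.34,0,0],[-1.34,0,0]]}' 1.5 45
python3 - <<'E'
from h import *
to(*pose(1.665))
im=save("side","pics/s6.png")
for th in(1.37,1.58,1.62,1.67):print(th,proj("side",bar(th,-.06)),proj("side",bar(th,-.03)))
u=int(proj("side",bar(1.62,-.045))[0]);print(u,im[225:290,u].mean(1).astype(int).tolist())
E
```

```text
t: 24.6
tcp_pos: [0.5552, -0.0911, 0.0766]
orientation: [0.082, 2.899, 1.15]
wrist_force: [-3.8, -3.2, 22.3]
opening: 0.201
gripper_force: 45.0
shift cm [ 0.01 -0.19  0.26] rot deg [ 0.35  0.2  -0.19]
1.37 [386.35206615 245.90459356] [375.49222918 246.81709955]
1.58 [385.43651366 255.25785429] [374.76998038 256.17030256]
1.62 [385.20809848 256.75242711] [374.58212576 257.66387509]
1.67 [384.90052713 258.4840946 ] [374.32660202 259.3938709 ]
379 [51, 57, 48, 57, 60, 53, 57, 52, 54, 54, 61, 58, 60, 62, 56, 52, 51, 56, 53, 55, 55, 49, 49, 47, 50, 49, 47, 53, 69, 103, 143, 175, 189, 188, 168, 143, 148, 199, 232, 228, 212, 205, 211, 220, 223, 217, 208, 183, 162, 166, 191, 201, 201, 192, 179, 175, 190, 199, 193, 177, 165, 183, 209, 217, 218]
```

```bash
python3 -m handwheel '{"linear":[[0,-0.07,0.07],[0,-0.07,0.07],[0,-0.07,0.07],[0,-0.07,0.07],[0,-0.07,0.07],[0,0,0],[0,0,0],[0,0,0]],"rotation":[[0,0,0],[0,0,0],[0,0,0],[0,0,0],[0,0,0],[0,0,0],[0,0,0],[0,0,0]]}'
python3 - <<'E'
from h import *
to(*pose(1.665))
im=save("side","pics/s7.png")
for u in(376,379,382):print(u,im[250:266,u].mean(1).astype(int).tolist())
E
```

```text
t: 25.65
tcp_pos: [0.5552, -0.0909, 0.0731]
orientation: [0.081, 2.899, 1.151]
wrist_force: [-4.5, -0.7, 23.8]
opening: 0.205
gripper_force: 45.0
shift cm [ 0.01  0.03 -0.01] rot deg [ 0.39  0.2  -0.15]
376 [251, 255, 255, 255, 255, 243, 192, 175, 188, 185, 161, 140, 160, 211, 230, 228]
379 [55, 51, 53, 66, 92, 127, 159, 178, 190, 181, 159, 138, 161, 213, 239, 245]
382 [60, 52, 61, 51, 63, 105, 159, 179, 184, 173, 151, 130, 89, 55, 44, 55]
```

```bash
python3 -m handwheel '{"linear":[[0,-0.07,0.07],[0,-0.07,0.07],[0,-0.07,0.07],[0,-0.07,0.07],[0,0,0],[0,0,0],[0,0,0],[0,0,0]],"rotation":[[0,0,0],[0,0,0],[0,0,0],[0,0,0],[0,0,0],[0,0,0],[0,0,0],[0,0,0]]}'
python3 - <<'E'
from h import *
to(*pose(1.665))
im=save("side","pics/s8.png")
for u in(376,379,382):print(u,im[250:266,u].mean(1).astype(int).tolist())
E
```

```text
t: 26.7
tcp_pos: [0.5553, -0.0908, 0.0724]
orientation: [0.08, 2.896, 1.156]
wrist_force: [-8.1, -6.6, 38.1]
opening: 0.2
gripper_force: 45.0
shift cm [ 0.02  0.07 -0.07] rot deg [ 0.6   0.24 -0.08]
376 [249, 255, 255, 255, 255, 244, 197, 171, 187, 183, 168, 144, 161, 218, 247, 238]
379 [47, 52, 48, 64, 95, 130, 160, 175, 190, 182, 163, 134, 141, 197, 236, 246]
382 [57, 59, 54, 43, 61, 103, 153, 179, 186, 174, 158, 131, 90, 56, 45, 47]
```

The force rose to 38 N with no further motion, so the lever is at its end stop, past notch three. I'll relax, let go and retreat.

```bash
python3 -m handwheel '{"linear":[[0,0.1,-0.1],[0,0.1,-0.1],[0,0.08,-0.08],[0,0,0],[0,0,0],[0,0,0],[0,0,0],[0,0,0]],"rotation":[[0,0,0],[0,0,0],[0,0,0],[0,0,0],[0,0,0],[0,0,0],[0,0,0],[0,0,0]]}'
python3 -m handwheel '{"linear":[[0,0,0],[0,0,0],[0,0,0],[0,0,0],[0,0,-0.5],[0,0,-1.5],[0,0,-2],[0,0,-2]],"rotation":[[0,0,0],[0,0,0],[0,0,0],[0,0,0],[0,0,0],[0,0,0],[0,0,0],[0,0,0]]}' 4
python3 -m handwheel '{"linear":[[0,0,-2],[0,0,-3],[0,0,-3.5],[0,0,-3.5],[0,0,-3.5],[0,0,-3],[0,0,-2],[0,0,-1]],"rotation":[[0,0,0],[3,0,0],[6,0,0],[6,0,0],[6,0,0],[6,0,0],[6,0,0],[6,0,0]]}' 0
python3 - <<'E'
from h import *
im=save("side","pics/s9.png")
for u in(376,379,382):print(u,im[250:266,u].mean(1).astype(int).tolist())
t=save("top","pics/t9.png")
print(proj("top",bar(1.62,.06)),proj("top",bar(1.62,-.06)))
for u in (355,360,365,370,375,380,385): print(u,t[150:215:2,u].mean(1).astype(int).tolist())
to(PAD+.207*PX+[0,0,.18],RL)
E
```

```text
t: 27.75
tcp_pos: [0.5552, -0.0909, 0.0732]
orientation: [0.081, 2.899, 1.151]
wrist_force: [-4.6, -2.2, 23.3]
opening: 0.204
gripper_force: 45.0
t: 28.75
tcp_pos: [0.5527, -0.1355, 0.1116]
orientation: [0.086, 2.905, 1.136]
wrist_force: [0.2, 0.3, 0.5]
opening: 0.426
gripper_force: 0.0
t: 29.75
tcp_pos: [0.5473, -0.247, 0.2943]
orientation: [0.094, 3.134, 0.095]
wrist_force: [-0.1, -0.3, 0.4]
opening: 0.007
gripper_force: 0.0
376 [86, 85, 79, 81, 83, 86, 81, 81, 84, 82, 84, 75, 57, 99, 133, 145]
379 [82, 80, 85, 84, 85, 82, 81, 92, 123, 139, 111, 72, 59, 102, 140, 147]
382 [83, 85, 84, 86, 86, 101, 101, 85, 83, 89, 82, 62, 69, 110, 128, 131]
[381.0167607  194.68343337] [381.6119523  152.97601176]
355 [74, 74, 75, 72, 118, 245, 244, 244, 244, 238, 243, 240, 244, 221, 92, 243, 237, 208, 117, 86, 246, 245, 244, 245, 130, 71, 72, 71, 73, 69, 69, 69, 65]
360 [72, 70, 75, 75, 88, 244, 245, 245, 244, 244, 244, 244, 244, 218, 191, 246, 240, 196, 93, 214, 237, 231, 230, 229, 132, 69, 71, 72, 70, 72, 70, 70, 65]
365 [71, 71, 75, 76, 79, 243, 245, 244, 244, 243, 242, 245, 245, 219, 238, 204, 137, 166, 193, 190, 228, 232, 229, 231, 141, 69, 70, 71, 64, 67, 68, 64, 67]
370 [63, 70, 72, 65, 69, 240, 237, 235, 240, 240, 243, 245, 245, 219, 228, 232, 208, 192, 196, 196, 230, 224, 209, 229, 153, 68, 68, 65, 64, 66, 63, 60, 60]
375 [73, 68, 67, 63, 64, 77, 85, 88, 85, 82, 243, 245, 245, 225, 79, 70, 69, 66, 65, 64, 70, 64, 61, 63, 59, 61, 63, 66, 66, 63, 63, 63, 59]
380 [67, 71, 130, 150, 155, 154, 151, 156, 154, 156, 161, 150, 135, 123, 117, 119, 118, 117, 121, 117, 118, 110, 81, 67, 67, 64, 66, 60, 59, 66, 66, 67, 66]
385 [57, 58, 86, 111, 115, 115, 120, 105, 92, 79, 83, 81, 78, 82, 82, 80, 77, 78, 74, 77, 77, 71, 61, 64, 63, 63, 67, 64, 67, 66, 68, 64, 64]
shift cm [-3.38 39.36 12.7 ] rot deg [ 3.79  0.21 -0.04]
```

```bash
python3 -m handwheel '{"linear":[[0,0,0],[-0.5,5,0],[-0.5,5.6,0],[-0.5,5.8,0],[-0.5,5.8,0],[-0.5,5.8,0],[-0.5,5.8,0],[-0.5,5.6,0]],"rotation":[[3.8,0,0],[0,0,0],[0,0,0],[0,0,0],[0,0,0],[0,0,0],[0,0,0],[0,0,0]]}'
python3 -m handwheel '{"linear":[[0,0,0.4],[0,0,0.4],[0,0,0.4],[0,0,0.4],[0,0,0.4],[0,0,0.4],[0,0,0.4],[0,0,0.4]],"rotation":[[0,0,10.4],[0,0,10.4],[0,0,10.4],[0,0,10.4],[0,0,10.4],[0,0,10.4],[0,0,10.4],[0,0,10.4]]}'
python3 - <<'E'
from h import *
to(PAD+.207*PX+[0,0,.136])
im=save("side","pics/s10.png")
t=cv2.imread("pics/t9.png").mean(2)
for th in(1.37,1.62):print(th,proj("side",bar(th,-.045)),proj("side",bar(th,.045)),proj("top",bar(th,-.045)))
print("top row158",t[158,370:395].astype(int).tolist())
for u in(343,379):print(u,im[240:270,u].mean(1).astype(int).tolist())
s=im[:,:,::-1]
cv2.imwrite("pics/c8.png",cv2.resize(s[130:290,300:420],None,fx=3.7,fy=3.7,interpolation=cv2.INTER_CUBIC))
E
```

```text
t: 30.85
tcp_pos: [0.6054, 0.147, 0.2924]
orientation: [-0.094, -3.139, -0.001]
wrist_force: [1.0, -0.2, -0.4]
opening: 0.009
gripper_force: 0.0
t: 31.85
tcp_pos: [0.6053, 0.1451, 0.2603]
orientation: [-2.162, -2.278, 0.002]
wrist_force: [0.2, 0.0, 0.6]
opening: 0.004
gripper_force: 0.0
shift cm [ 1.17 -0.04 11.03] rot deg [-0.08  0.    5.99]
1.37 [380.92839368 246.36122083] [348.143546   249.08347509] [381.61472047 154.81836505]
1.62 [379.90101253 257.20869403] [347.82900504 259.92174675] [381.54323364 158.13342935]
top row158 [69, 66, 66, 65, 68, 64, 66, 70, 93, 124, 155, 174, 181, 172, 150, 115, 75, 56, 59, 60, 57, 62, 63, 68, 73]
343 [255, 255, 255, 255, 255, 255, 255, 255, 255, 255, 255, 255, 255, 255, 255, 255, 255, 230, 199, 190, 195, 213, 237, 255, 255, 255, 255, 255, 255, 253]
379 [54, 58, 50, 54, 58, 50, 51, 55, 50, 52, 47, 45, 68, 116, 170, 190, 198, 183, 161, 143, 183, 233, 244, 245, 246, 253, 255, 252, 241, 227]
```

The bar's centre is at side row about 256, where 257 is the third notch and 246 the second, so the lever stays caught in the last notch. On to the button.

```bash
python3 -m handwheel '{"linear":[[0,0,0],[0.3,0,1.5],[0.3,0,2.5],[0.3,0,3],[0.3,0,3],[0,0,2.5],[0,0,1.7],[0,0,0.8]],"rotation":[[0,0,6],[0,0,0],[0,0,0],[0,0,0],[0,0,0],[0,0,0],[0,0,0],[0,0,0]]}'
python3 - <<'E'
from h import *
to(PAD+.207*PX+[0,0,.086]);print(arm.get_obs()["wrist_force"])
E
```

```text
t: 32.9
tcp_pos: [0.6046, 0.159, 0.1105]
orientation: [-2.268, -2.172, 0.001]
wrist_force: [0.5, 0.0, 0.0]
opening: 0.001
gripper_force: 0.0
shift cm [-0.23 -0.05  1.05] rot deg [-0.1  -0.04  0.5 ]
[0.50501568 0.02140866 0.00746968]
```

```bash
python3 -m handwheel '{"linear":[[-0.2,0,0.3],[0,0,0.3],[0,0,0.3],[0,0,0.2],[0,0,0.2],[0,0,0.2],[0,0,0.1],[0,0,0]],"rotation":[[0,0,0],[0,0,0],[0,0,0],[0,0,0],[0,0,0],[0,0,0],[0,0,0],[0,0,0]]}'
```

```text
t: 33.9
tcp_pos: [0.605, 0.1577, 0.096]
orientation: [-2.269, -2.171, -0.001]
wrist_force: [0.3, 0.2, 0.3]
opening: 0.008
gripper_force: 0.0
```

```bash
python3 -m handwheel '{"linear":[[0,0,0.2],[0,0,0.2],[0,0,0.2],[0,0,0.2],[0,0,0.1],[0,0,0.1],[0,0,0],[0,0,0]],"rotation":[[0,0,0],[0,0,0],[0,0,0],[0,0,0],[0,0,0],[0,0,0],[0,0,0],[0,0,0]]}'
```

```text
t: 34.9
tcp_pos: [0.6051, 0.1577, 0.0862]
orientation: [-2.269, -2.171, -0.002]
wrist_force: [-0.1, 0.9, 0.3]
opening: 0.004
gripper_force: 0.0
```

```bash
python3 -m handwheel '{"linear":[[0,0,0.2],[0,0,0.2],[0,0,0.2],[0,0,0.2],[0,0,0.2],[0,0,0],[0,0,0],[0,0,0]],"rotation":[[0,0,0],[0,0,0],[0,0,0],[0,0,0],[0,0,0],[0,0,0],[0,0,0],[0,0,0]]}'
```

```text
t: 35.9
tcp_pos: [0.6053, 0.1578, 0.0762]
orientation: [-2.269, -2.171, -0.002]
wrist_force: [-0.9, -1.2, 3.4]
opening: 0.004
gripper_force: 1.6
```

Contact at 3.4 N. I'll press on firmly and hold.

```bash
python3 -m handwheel '{"linear":[[0,0,0.2],[0,0,0.2],[0,0,0.2],[0,0,0],[0,0,0],[0,0,0],[0,0,0],[0,0,0]],"rotation":[[0,0,0],[0,0,0],[0,0,0],[0,0,0],[0,0,0],[0,0,0],[0,0,0],[0,0,0]]}'
python3 -m handwheel '{"linear":[[0,0,0],[0,0,0],[0,0,0],[0,0,0],[0,0,0],[0,0,0],[0,0,0],[0,0,0]],"rotation":[[0,0,0],[0,0,0],[0,0,0],[0,0,0],[0,0,0],[0,0,0],[0,0,0],[0,0,0]]}'
python3 - <<'E'
from h import *
im=save("side","pics/s11.png")
print(proj("side",bar(0,-.045)))
for u in(370,375,379):print(u,im[150:180,u].mean(1).astype(int).tolist(),im[245:265,u].mean(1).astype(int).tolist())
E
```

```text
t: 36.9
tcp_pos: [0.6054, 0.1578, 0.0706]
orientation: [-2.269, -2.171, -0.003]
wrist_force: [-1.4, -0.0, 8.3]
opening: 0.006
gripper_force: 3.8
t: 37.9
tcp_pos: [0.6054, 0.1578, 0.0706]
orientation: [-2.269, -2.171, -0.003]
wrist_force: [-0.9, -0.0, 7.1]
opening: -0.0
gripper_force: 3.8
[373.88793192 163.43645793]
370 [58, 51, 46, 45, 55, 86, 102, 93, 61, 57, 115, 178, 198, 197, 177, 153, 122, 114, 142, 105, 58, 56, 50, 58, 50, 56, 54, 57, 51, 57] [255, 255, 255, 255, 255, 255, 255, 255, 253, 231, 215, 200, 190, 202, 212, 220, 239, 255, 255, 255]
375 [57, 57, 61, 57, 57, 56, 60, 55, 42, 81, 145, 182, 199, 187, 167, 145, 118, 111, 109, 81, 79, 74, 56, 48, 54, 55, 54, 55, 59, 53] [255, 255, 255, 255, 255, 255, 255, 255, 255, 255, 255, 255, 255, 255, 255, 255, 255, 255, 255, 255]
379 [62, 80, 63, 56, 60, 60, 57, 54, 43, 49, 73, 113, 135, 131, 114, 115, 132, 140, 144, 154, 156, 152, 145, 98, 59, 47, 49, 57, 57, 39] [56, 44, 56, 46, 48, 48, 52, 56, 71, 99, 133, 154, 159, 167, 191, 218, 238, 243, 244, 246]
```

The bar is back at row about 163, so the lever is fully up. I'll lift off and check.

```bash
python3 -m handwheel '{"linear":[[0,0,-1],[0,0,-2],[0,0,-3],[0,0,-3],[0,0,-3],[0,0,-3],[0,0,-2],[0,0,-1]],"rotation":[[0,0,0],[0,0,0],[0,0,0],[0,0,0],[0,0,0],[0,0,0],[0,0,0],[0,0,0]]}'
python3 - <<'E'
from h import *
im=save("side","pics/s12.png");t=save("top","pics/t12.png")
for h in(.063,.073):
  T=PAD+[0,0,h];print(h,proj("side",T)-[310,145],proj("top",T)-[300,120])
cv2.imwrite("pics/c9.png",np.hstack([cv2.resize(q,None,fx=4,fy=4,interpolation=cv2.INTER_CUBIC) for q in(im[145:285,310:410,::-1],t[100:240,300:400,::-1])]))
E
```

```text
t: 38.95
tcp_pos: [0.6047, 0.1573, 0.2507]
orientation: [-2.269, -2.171, -0.001]
wrist_force: [0.6, 1.2, 0.0]
opening: 0.006
gripper_force: 0.0
0.063 [ 49.89776685 100.12528438] [56.56384448 54.79467922]
0.073 [50.08214733 98.1351026 ] [56.82182866 54.2353297 ]
```

View pics/c9.png

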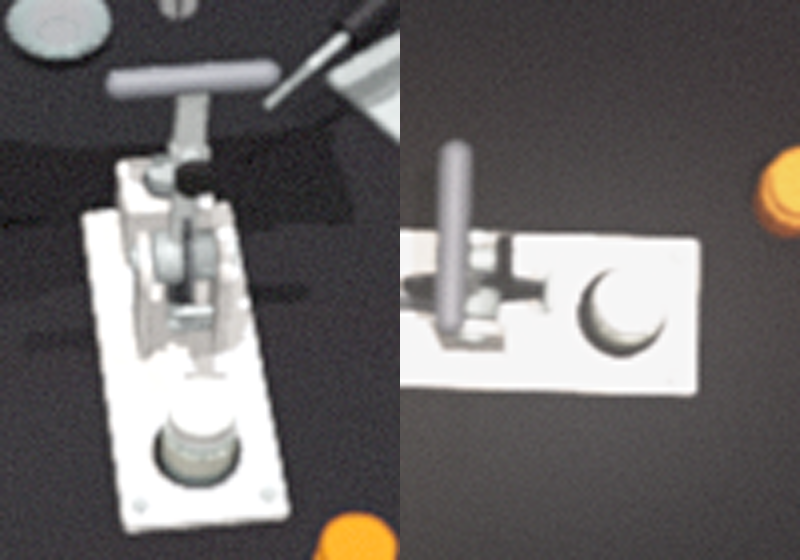

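The lever is upright, and the jar stands centred on the pad at crop (200,440). I'll check numerically that the lid dropped.

Run:
```python
from h import *
for f in("s2","s12"):
  im=cv2.imread(f"pics/{f}.png").mean(2)
  print(f,im[232:270,358:363].mean(1).astype(int).tolist())
a=cv2.imread("pics/t0.png").astype(int);b=cv2.imread("pics/t12.png").astype(int);d=np.abs(a-b).max(2)
for n,(x,y) in dict(dish=(205,193),box=(231,261),capped=(447,228)).items():
  g=lambda i:[cv2.moments((i[y-24:y+24,x-24:x+24].min(2)>110).astype(np.uint8),True)[k] for k in("m00","m10","m01")]
  A,B=g(a),g(b);print(n,A[0],B[0],A[1]/A[0]-B[1]/B[0],A[2]/A[0]-B[2]/B[0])
```

```text
s2 [176, 182, 198, 210, 212, 210, 198, 195, 197, 196, 197, 197, 197, 196, 196, 197, 197, 196, 195, 182, 160, 163, 190, 217, 216, 189, 171, 164, 158, 155, 155, 146, 127, 102, 86, 157, 209, 214]
s12 [181, 187, 204, 215, 218, 219, 217, 237, 255, 255, 255, 255, 255, 255, 255, 255, 255, 255, 255, 255, 254, 234, 189, 182, 198, 188, 185, 189, 174, 170, 171, 161, 132, 106, 118, 210, 255, 255]
dish 681.0 1362.0 -8.240088105726873 -1.0190895741556538
box 1150.0 1955.0 0.12465473145780237 -2.6403069053708457
capped 357.0 350.0 -0.12588235294117567 0.012100840336131569
```

The lid's edge dropped about 2 px, which is roughly 10 mm, and the capped jar has not moved. The arm is clear of everything. Handing in.

```bash
python3 -c "
from workcell import arm
print(arm.sign_off())"
```

```text
the job is handed in; nothing more can be done
None
```

I pressed the open jar's lid about 10 mm down, which is home within what the side camera resolves. The lever caught in its third notch, then sprang fully back up on the release button, and the jar stands on the pad. The arm never went near the other jar, the dish or the slide box, though only the jar's position was re-measured, and I handed the job in at about 39 s.

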